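# Cap the two-part epoxy

### The job

The epoxy has been mixed and its two square bottles still have their caps standing up on the necks. Press the cap of the large square bottle and the cap of the small square bottle fully home until they snap down on the shoulder, leaving the bottles standing upright where they are. The round bottle is still venting: leave its cap raised as it is and leave that bottle where it stands.

Things in the scene. Friction and masses are not known exactly. Their poses are not given: they have to be found in the camera images.
- resin_bottle: Large square bottle, grey plastic, loose, upright, 0.6 kg: body 64 x 64 mm and 84 mm high, shoulder to 92 mm, round neck 25 mm across and 25 mm long with a round black flat-topped push-on cap on its axis. Origin: centre of its underside; z up along the neck, x and y along the sides. Its cap is 36 mm across and 28 mm high; with the cap home the cap's top is 120 mm above the origin, otherwise 120 mm plus the value of joint resin_bottle_cap.
- resin_bottle_cap (a joint): How far the large square bottle's cap stands above home along the neck, in m: 0 fully home (rim on the shoulder), starts at 0.014 to 0.018, stop at 0.022. It slides straight down with a push of about 2 N and stays where it is left; from 9 mm above home a sprung bead resists, with up to about 10 N, and once the cap is past the bead (4 mm above home) it snaps down by itself and stays.
- hardener_bottle: Small square bottle, grey plastic, loose, upright, 0.4 kg: body 50 x 50 mm and 64 mm high, shoulder to 72 mm, neck and cap exactly like the large one's. Origin: centre of its underside; z up along the neck, x and y along the sides. With the cap home the cap's top is 100 mm above the origin, otherwise 100 mm plus the value of joint hardener_bottle_cap.
- hardener_bottle_cap (a joint): The same for the small square bottle's cap, in m: 0 fully home, starts at 0.014 to 0.018, stop at 0.022, same forces and snap.
- round_bottle: Round bottle, grey plastic, loose, upright, 0.55 kg: body 66 mm across and 84 mm high, with the same neck and cap; not to be touched. Origin: centre of its underside, z up.
- round_bottle_cap (a joint): How far the round bottle's cap stands above home, in m: starts at 0.014 to 0.018 and is to stay raised.
Things that resemble listed ones, but are neither listed nor needed, are in the scene too. Leave any purple look-alike of the hardener_bottle alone.

How it is judged (in metres and radians):
At the end, for the whole second after the job is handed in: The caps of both square bottles are home (within 2 mm), the round bottle's cap is still raised by more than 10 mm, and all three bottles stand upright (within 10 degrees), within 30 mm of where they started, the square ones at rest (value of joint each of resin_bottle_cap, hardener_bottle_cap below 0.002 m and value of joint round_bottle_cap above 0.01 m and angle between each of resin_bottle, hardener_bottle, round_bottle's own z axis and vertical below 0.17 rad and distance of each of resin_bottle, hardener_bottle, round_bottle from where it was at the start of the episode below 0.03 m and linear speed of each of resin_bottle, hardener_bottle below 0.02 m/s); the robot touches nothing.
It fails at once if the round bottle's cap is pressed down (below 10 mm above home) (value of joint round_bottle_cap below 0.01 m).
It fails at once if a bottle is tipped over (more than 30 degrees) (angle between any of resin_bottle, hardener_bottle, round_bottle's own z axis and vertical above 0.52 rad).
It also fails if it takes over 32 s, if anything falls off the work surface, if the arm or the gripper's body presses on something with over 40 N, if the wrist force passes 120 N, or if a joint passes its speed limit or range.

### The arm

A 6-joint arm with a two-finger parallel gripper is mounted at the origin on a cart in front of the work surface, level with it; the furniture and walls round the work are solid. World frame = base frame: x ahead of the robot, y to its left, z up, the work surface at z = 0. Lengths are in mm, angles in rad, forces in N, time in s.
With the tool pointing down it reaches from about 300 to 775 mm from the base axis. Payload 14.6 kg.
Tool frame: the origin (TCP) lies at the very end of the fingers, on their centre line; the grasp point (between the pads) lies 19 mm behind it (grip_point_offset is the distance from the TCP to the grasp point, in mm); z points along the fingers, y is the line along which they close (so a half turn about z gives the same grasp; the last joint's range is limited). The gripper opens to 94 mm and grips with 3 to 60 N. Pads are 16 mm wide; open, the fingers measure 119 mm over their backs; the gripper's body (75 mm by 177 mm) begins 78 mm behind the grasp point.
Start: joints at [1.046, 0.3, 1.521, -0, 1.321, -0.067], TCP at [243.083, 493.356, 205.446] pointing down, gripper open.
Joint ranges: [-3.03, 3.03], [-0.79, 2.21], [0.23, 2.52], [-1.04, 4.18], [0, 3.07], [-2.55, 2.55]. Speed limits (rad/s): [2.22, 2.22, 2.57, 3.14, 3.14, 3.14].

### API

Orientations are given as [roll, pitch, yaw] about the fixed x, y, z axes, in that order (R = Rz(yaw) Ry(pitch) Rx(roll)).
In Python, from cell import read_state, camera, camera_info, sign_off, grip_point_offset gives the robot as it stands.
- The arm moves only by the shell command python3 -m handwheel 'ROWS' [FORCE]. ROWS is text: rows parted by semicolons, each of 5 numbers parted by spaces: the shift along the world's x, y, z in units of 40 mm (1.0 is 40 mm), then the turn about the world's z in units of 5 degrees (1.0 is 5 degrees), then the closure, from 0 (fully open) to 1 (shut). In form: dx dy dz yaw gripper; .... A call has 1 to 12 rows; each row shifts and turns the commanded pose from where the row before left it; what a row does not reach is not made up. A row lasts 1/12 s, in which the tool goes at most 41.7 mm and 7.16 degrees, less where a joint would pass 70% of its speed; a pose out of reach is approached as far as the arm can. A call is refused whole if a number of a shift passes 1 or a number of a turn 1, either way. A call with a gripper value outside its range is refused whole. The fingers move at their own pace and stop on an object; FORCE is the grip in N (left out, the last holds). Time passes only in rows, so rows that do not move let the fingers close. It gives the time, the measured TCP pose, the force, the opening and the grip force at its end, in the units of the state.
- read_state(): the state, without advancing time (a new reading comes with each control period).
- camera(name): name is "side" or "top"; returns (picture, depth): 480x640x3 uint8, red, green, blue; 480x640 float32, mm along the optical axis (not along the pixel's ray), 0 where there is no reading.
- camera_info(name): a dict with "intrinsics" (3x3 intrinsics, pixels), "k1" (the pictures are not rectified: a ray, as slopes to the right and down, at radius r is drawn at 1 + k1 r^2 times it, then the intrinsics apply), "world_from_camera" (4x4, takes a point from camera to world coordinates). Camera axes: x right, y down, z forward; pixel columns grow to the right and rows downward; lengths in mm; the calibration is good to about 2 mm. A picture is of the moment at which its call begins. camera_info takes no time and is no camera call.
- sign_off(): hands the job in; it is judged then, once.
The state is a dict: "clock": time; "joints": joint angles; "qd": joint speeds; "effort": joint torques, N m; "eef_pos": TCP position; "eef_rot": TCP orientation; "wrist_force": force on the tool from outside, world axes, zero at the start; "moment": the same for the moment, N m; "finger_gap": finger opening in mm; "finger_force": force on a finger pad.
Only numpy, scipy, OpenCV 4.12 (cv2) and the standard library are available. Lean on these libraries where they do the work, as an engineer would, in place of code of your own. Each camera call takes 0.05 s, during which the arm holds its last target. There are 200 camera calls.

## Working session

There is one attempt and no reset: what is moved stays moved. The work goes in short steps, Python scripts to look and compute and a shell command to move; the robot and the scene stay as the last step left them, time stands still between calls to the robot, and variables do not carry over. Pictures are saved under pics/ and viewed, at most 10 in all, crops included, and the job is handed in when it is done.

```bash
mkdir -p pics; cat > h.py <<'E'
import numpy as np, cv2, pickle
from cell import *
def shot(n):
    p,d=camera(n); cv2.imwrite(f'pics/{n}_{len(__import__("os").listdir("pics"))}.png',p[:,:,::-1]); np.savez(f'{n}.npz',p=p,d=d)
def cloud(n):
    z=np.load(n+'.npz'); i=camera_info(n); K=np.array(i['intrinsics'],float); d=z['d']
    v,u=np.mgrid[:480,:640]; x=(u-K[0,2])/K[0,0]; y=(v-K[1,2])/K[1,1]; a,b=x.copy(),y.copy()
    for _ in range(10):
        s=1+i['k1']*(a*a+b*b); a,b=x/s,y/s
    P=np.stack([a*d,b*d,d,np.ones_like(d)],-1)@np.array(i['world_from_camera']).T
    P=P[...,:3]; P[d==0]=np.nan
    return z['p'],P
E
python3 - <<'E'
from h import *
shot('top');shot('side');print(read_state());
for n in('top','side'):print(camera_info(n))
E
ls pics
```

```text
{'clock': 0.1, 'joints': array([ 1.04639047e+00,  3.00400126e-01,  1.52155963e+00, -1.26673768e-06,
        1.32070091e+00, -6.65694435e-02]), 'qd': array([-1.38606915e-03, -2.13105687e-03, -1.99040772e-03, -3.31226331e-05,
        2.13746560e-03,  5.58377807e-04]), 'effort': array([ 1.63185832e-03, -5.32641685e+01, -3.53282905e+01,  7.10629835e-02,
        2.35595932e-02, -5.94152448e-05]), 'eef_pos': array([242.96537173, 493.14227293, 204.93433568]), 'eef_rot': array([-3.14052693e+00, -6.98199546e-05,  2.68375652e+00]), 'wrist_force': array([-0.2945773 ,  0.57252369, -0.03751074]), 'moment': array([-0.0338426 , -0.01208168,  0.01309926]), 'finger_force': 0.0, 'finger_gap': 93.88330890766647}
{'intrinsics': array([[434.09067486,   0.        , 319.54415537],
       [  0.        , 434.09067486, 240.38550829],
       [  0.        ,   0.        ,   1.        ]]), 'k1': 0.01749142203924115, 'world_from_camera': array([[ 1.32944926e-02, -9.98147768e-01,  5.93657247e-02,
         4.67001276e+02],
       [-9.99908678e-01, -1.31268703e-02,  3.21266430e-03,
         3.71290992e+01],
       [-2.42742753e-03, -5.94030141e-02, -9.98231130e-01,
         9.16023353e+02],
       [ 0.00000000e+00,  0.00000000e+00,  0.00000000e+00,
         1.00000000e+00]])}
{'intrinsics': array([[478.33235243,   0.        , 323.5319101 ],
       [  0.        , 478.33235243, 247.88354135],
       [  0.        ,   0.        ,   1.        ]]), 'k1': -0.045113547794760414, 'world_from_camera': array([[-9.98380866e-01, -4.05562330e-02,  3.98853247e-02,
         4.98084599e+02],
       [-5.27448626e-02,  3.97500481e-01, -9.16084793e-01,
         7.91915308e+02],
       [ 2.12985126e-02, -9.16705274e-01, -3.98996007e-01,
         4.04488163e+02],
       [ 0.00000000e+00,  0.00000000e+00,  0.00000000e+00,
         1.00000000e+00]])}
side_1.png
top_0.png
```

View pics/top_0.png

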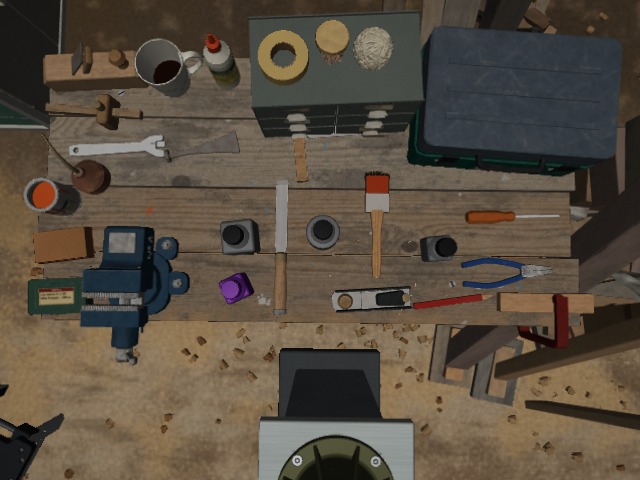

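View pics/side_1.png

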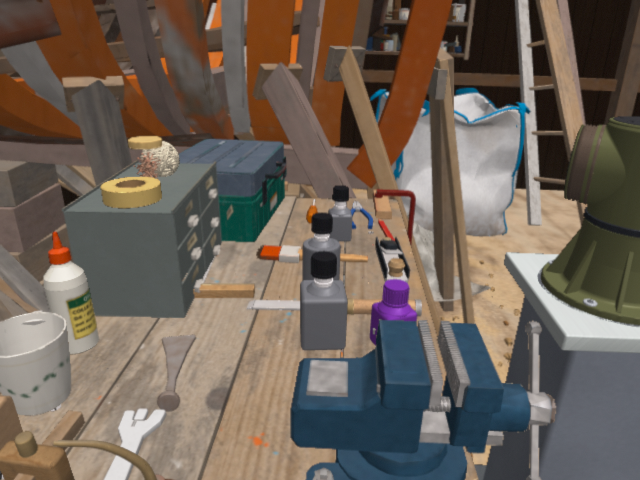

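The top view shows the large square bottle's cap at about (234,233), the round one's at (322,231), the small square one's at (446,247) and the purple decoy at (237,287). The side view confirms all the caps are raised. Next I'll measure the cap tops.

```bash
python3 - <<'E'
from h import *
p,P=cloud('top')
for n,(u,v) in dict(L=(234,233),R=(322,231),S=(446,247),purple=(237,287)).items():
    q=P[v-22:v+23,u-22:u+23]; c=p[v-22:v+23,u-22:u+23].max(-1)
    z=np.nanmedian(P[v-3:v+4,u-3:u+4,2]); m=abs(q[...,2]-z)<6
    k=q[m]; print(n,z,k.mean(0),(k.min(0)+k.max(0))/2,np.ptp(k,axis=0),m.sum())
    if n in'LS':
        b=q[(q[...,2]>45)&(q[...,2]<z-25)]; r=cv2.minAreaRect(b[:,:2].astype(np.float32)); print(r, b[:,2].max())
E
```

```text
L 134.33793366521172 [522.47694401 198.54081771 134.2566354 ] [522.314013   199.37314351 133.78634392] [34.46271716 34.61535766  8.93114923] 290
((522.4830322265625, 199.2554168701172), (64.0180435180664, 64.43617248535156), 6.638040065765381) 109.03914366432059
R 133.41869090759508 [534.05938119  34.47268775 133.24097016] [533.73127208  34.54365894 132.42310293] [34.48015149 34.71767397  9.63018604] 283
S 116.71774362882547 [ 506.22412309 -194.68813756  116.55883397] [ 505.59195141 -195.23361561  115.94610175] [33.28717256 32.7900867   9.3669471 ] 282
((506.0877685546875, -194.98143005371094), (49.94702911376953, 50.097564697265625), 6.215153217315674) 91.67710213682085
purple 97.1007066278504 [422.01020752 206.16093371  98.76985514] [422.00676332 206.52583346  97.01401136] [33.79038787 33.77756823 11.64641577] 274
```

```bash
python3 - <<'E'
from h import *
p,P=cloud('side')
for n,(u,v) in dict(L=(324,257),R=(322,217),S=(341,189)).items():
    q=P[v-10:v+35,u-22:u+23]; z=np.nanmax(P[v-6:v+4,u-3:u+4,2]); k=q[abs(q[...,2]-z)<5]; 
    m=q[(q[...,2]>z-25)]; print(n,z,k.mean(0),(m.min(0)+m.max(0))/2,np.ptp(m,axis=0))
E
```

```text
L 136.35656220469633 [523.59373615 202.68077514 134.90780066] [523.42718622 201.49150228 124.07146903] [34.99589739 35.74318024 25.04598359]
R 136.18386410246035 [534.48083689  49.62253412 134.30234131] [535.11204257 102.2855367  123.74726677] [ 36.51239125 169.77066557  25.08629785]
S 119.73480965740919 [ 508.94214596 -175.39998911  118.07821093] [515.9865007  -80.08597269 115.47857653] [ 49.87144668 265.63648935  41.41057515]
```

```bash
python3 -m handwheel '0.58 -0.61 0 0 1;0.58 -0.61 0 0 1;0.58 -0.61 0 0 1;0.58 -0.61 0 0 1;0.58 -0.61 0 0 1;0.58 -0.61 0 0 1;0.58 -0.61 0 0 1;0.58 -0.61 0 0 1;0.58 -0.61 0 0 1;0.58 -0.61 0 0 1;0.58 -0.61 0 0 1;0.58 -0.61 0 0 1' 20; python3 -m handwheel '0 0 0 0 1;0 0 0 0 1'
```

```text
clock: 1.1
eef_pos: [522.3, 199.1, 205.2]
eef_rot: [-3.141, -0.0, 2.684]
wrist_force: [0.0, 0.2, -0.3]
finger_gap: 17.5
finger_force: 0.0
clock: 1.27
eef_pos: [522.0, 199.4, 204.8]
eef_rot: [-3.141, -0.001, 2.681]
wrist_force: [-0.5, 0.6, -0.4]
finger_gap: 4.0
finger_force: 0.0
```

```bash
python3 -m handwheel '0 0 -0.5 0 1;0 0 -0.5 0 1;0 0 -0.4 0 1;0 0 -0.2 0 1;0 0 0 0 1'; python3 -m handwheel '0 0 -0.1 0 1;0 0 -0.1 0 1;0 0 0 0 1'; python3 -m handwheel '0 0 -0.1 0 1;0 0 0 0 1'
```

```text
clock: 1.68
eef_pos: [520.2, 201.1, 139.9]
eef_rot: [-3.14, -0.002, 2.685]
wrist_force: [-0.1, -0.2, -0.2]
finger_gap: 0.8
finger_force: 0.0
clock: 1.93
eef_pos: [521.6, 200.8, 133.7]
eef_rot: [3.141, 0.0, 2.684]
wrist_force: [0.2, 0.2, -0.4]
finger_gap: 0.3
finger_force: 0.0
clock: 2.1
eef_pos: [521.5, 200.6, 129.3]
eef_rot: [3.141, 0.0, 2.684]
wrist_force: [-0.1, -0.1, -0.3]
finger_gap: 0.3
finger_force: 0.0
```

```bash
python3 - <<'E'
from h import *
shot('side')
E
python3 -c "
import cv2;p=cv2.imread('pics/side_2.png')[200:360,240:440];cv2.imwrite('pics/c1.png',cv2.resize(p,None,fx=3,fy=3))"
```

```text
(no output)
```

View pics/c1.png

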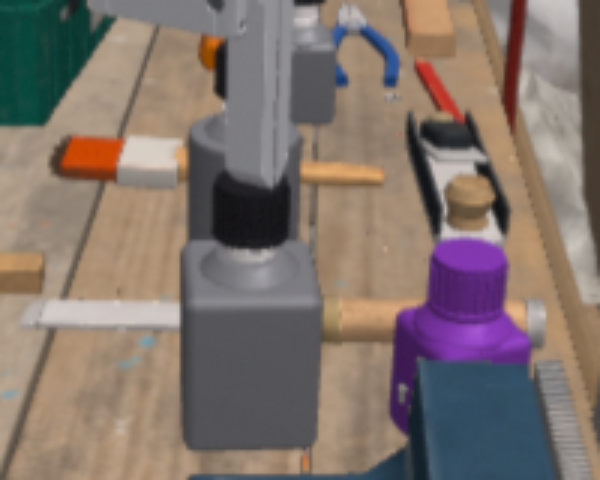

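The fingers sit centred on the large cap (crop ~(250,190)). The cap is lower but a sliver of neck still shows, so I'll press through the bead.

```bash
python3 -m handwheel '0 0 -0.05 0 1;0 0 -0.05 0 1;0 0 0 0 1'; python3 -m handwheel '0 0 -0.05 0 1;0 0 0 0 1';  python3 -m handwheel '0 0 -0.05 0 1;0 0 0 0 1';python3 -m handwheel '0 0 -0.05 0 1;0 0 0 0 1'
```

```text
clock: 2.4
eef_pos: [521.6, 200.6, 125.8]
eef_rot: [3.141, 0.0, 2.684]
wrist_force: [0.4, -0.1, -0.2]
finger_gap: 0.5
finger_force: 0.0
clock: 2.57
eef_pos: [521.6, 200.5, 123.5]
eef_rot: [3.141, 0.0, 2.684]
wrist_force: [0.6, 0.2, 0.6]
finger_gap: 0.2
finger_force: 0.0
clock: 2.73
eef_pos: [521.4, 200.5, 121.0]
eef_rot: [-3.141, -0.0, 2.684]
wrist_force: [-0.9, -0.1, 0.2]
finger_gap: 0.5
finger_force: 0.0
clock: 2.9
eef_pos: [521.8, 200.6, 120.3]
eef_rot: [3.141, 0.001, 2.684]
wrist_force: [-3.2, -1.0, 9.5]
finger_gap: 0.1
finger_force: 5.0
```

```bash
python3 -m handwheel '0 0 -0.05 0 1;0 0 0 0 1;0 0 0 0 1'; python3 -m handwheel '0 0 0.5 0 1;0 0 1 0 1;0 0 0.8 0 1;0 0 0 0 1'; python3 - <<'E'
from h import *
shot('side')
p,P=cloud('side'); q=P[235:300,305:345]; print(np.nanmax(q[...,2]),np.nanmean(q[10:25],axis=(0,1)))
E
python3 -c "
import cv2;p=cv2.imread('pics/side_4.png')[200:360,240:440];cv2.imwrite('pics/c2.png',cv2.resize(p,None,fx=3,fy=3))"; ls pics
```

```text
clock: 3.15
eef_pos: [522.4, 200.8, 120.1]
eef_rot: [3.139, 0.003, 2.684]
wrist_force: [-8.3, -3.5, 26.3]
finger_gap: 0.0
finger_force: 13.4
clock: 3.48
eef_pos: [523.4, 201.2, 215.7]
eef_rot: [3.135, 0.007, 2.684]
wrist_force: [1.2, -0.2, 0.3]
finger_gap: 0.4
finger_force: 0.0
121.57395292539104 [528.25839729  36.11211434  67.68853025]
c1.png
c2.png
side_1.png
side_2.png
side_4.png
top_0.png
```

View pics/c2.png

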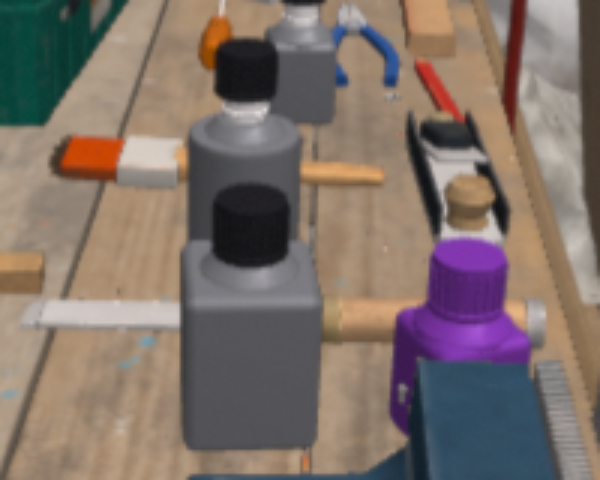

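The large cap is home on its shoulder (crop ~(250,225)) and the round cap is still raised (245,70). On to the small bottle.

```bash
python3 -m handwheel '-0.04 -0.9 0 0 1;-0.04 -0.9 0 0 1;-0.04 -0.9 0 0 1;-0.04 -0.9 0 0 1;-0.04 -0.9 0 0 1;-0.04 -0.9 0 0 1;-0.04 -0.9 0 0 1;-0.04 -0.9 0 0 1;-0.04 -0.9 0 0 1;-0.04 -0.9 0 0 1;-0.04 -0.9 0 0 1;0 0 0 0 1'; python3 -m handwheel '0 0 0 0 1;0 0 0 0 1'
```

```text
clock: 4.53
eef_pos: [502.8, -200.2, 207.7]
eef_rot: [-3.141, -0.002, 2.68]
wrist_force: [0.3, -0.4, -0.2]
finger_gap: 0.3
finger_force: 0.0
clock: 4.7
eef_pos: [503.6, -194.9, 208.4]
eef_rot: [3.141, -0.002, 2.684]
wrist_force: [-0.2, -0.0, 0.0]
finger_gap: 0.5
finger_force: 0.0
```

Down 85 mm to ~123, then slowly to ~102.

```bash
python3 -m handwheel '0.06 0 -0.5 0 1;0 0 -0.6 0 1;0 0 -0.6 0 1;0 0 -0.4 0 1;0 0 0 0 1;0 0 0 0 1'; python3 -m handwheel '0 0 -0.1 0 1;0 0 -0.1 0 1;0 0 0 0 1'; python3 -m handwheel '0 0 -0.1 0 1;0 0 0 0 1;0 0 0 0 1'
```

```text
clock: 5.2
eef_pos: [506.3, -194.2, 125.3]
eef_rot: [3.142, -0.001, 2.685]
wrist_force: [0.3, 0.4, 0.3]
finger_gap: 0.2
finger_force: 0.0
clock: 5.45
eef_pos: [506.5, -195.3, 117.6]
eef_rot: [3.142, 0.001, 2.684]
wrist_force: [-0.3, -0.2, 0.3]
finger_gap: 0.3
finger_force: 0.0
clock: 5.7
eef_pos: [506.2, -195.4, 113.4]
eef_rot: [-3.142, -0.0, 2.684]
wrist_force: [-0.2, -0.6, 0.1]
finger_gap: 0.5
finger_force: 0.0
```

```bash
python3 -m handwheel '0 0 -0.05 0 1;0 0 -0.05 0 1;0 0 -0.05 0 1;0 0 0 0 1'; python3 -m handwheel '0 0 -0.05 0 1;0 0 -0.05 0 1;0 0 0 0 1';  python3 -m handwheel '0 0 -0.05 0 1;0 0 0 0 1';python3 -m handwheel '0 0 -0.05 0 1;0 0 0 0 1'
```

```text
clock: 6.03
eef_pos: [506.3, -195.5, 107.3]
eef_rot: [3.142, 0.0, 2.684]
wrist_force: [0.3, -0.1, 1.9]
finger_gap: 0.1
finger_force: 0.6
clock: 6.28
eef_pos: [506.3, -195.4, 103.5]
eef_rot: [3.142, 0.0, 2.684]
wrist_force: [-0.9, 0.2, -0.0]
finger_gap: 0.6
finger_force: 0.0
clock: 6.45
eef_pos: [506.1, -195.4, 100.9]
eef_rot: [-3.141, -0.001, 2.684]
wrist_force: [-0.5, 0.7, -0.5]
finger_gap: 0.4
finger_force: 0.0
clock: 6.62
eef_pos: [506.6, -195.6, 100.2]
eef_rot: [3.142, 0.001, 2.684]
wrist_force: [-3.6, 1.0, 10.6]
finger_gap: 0.4
finger_force: 5.3
```

Same signature as the first cap. I'll retract, move aside and check.

```bash
python3 -m handwheel '0 0 0.5 0 1;0 0 1 0 1;0 0 1 0 1;0 0 0.6 0 1;-0.9 0 0 0 1;-0.9 0 0 0 1;-0.9 0 0 0 1;-0.9 0 0 0 1;0 0 0 0 1;0 0 0 0 1;0 0 0 0 1;0 0 0 0 1'; python3 - <<'E'
from h import *
shot('top');shot('side')
p,P=cloud('top')
for n,(u,v) in dict(L=(235,234),R=(322,231),S=(445,247)).items():
    q=P[v-22:v+23,u-22:u+23]; z=np.nanmedian(P[v-3:v+4,u-3:u+4,2]); k=q[abs(q[...,2]-z)<6]; print(n,z,k.mean(0))
E
ls pics; python3 -c "
import cv2;p=cv2.imread('pics/side_7.png')[160:360,240:440];cv2.imwrite('pics/c3.png',cv2.resize(p,None,fx=3,fy=3))"
```

```text
clock: 7.62
eef_pos: [363.1, -195.5, 223.3]
eef_rot: [3.141, -0.0, 2.684]
wrist_force: [0.1, 1.1, -0.5]
finger_gap: 0.4
finger_force: 0.0
L 119.40414206561115 [522.61869922 198.63133113 118.91797225]
R 133.4651028547122 [533.9478081   34.56594391 133.24037054]
S 98.7494468111463 [ 506.1035061  -194.73417271   98.56173572]
c1.png
c2.png
side_1.png
side_2.png
side_4.png
side_7.png
top_0.png
top_6.png
```

View pics/c3.png

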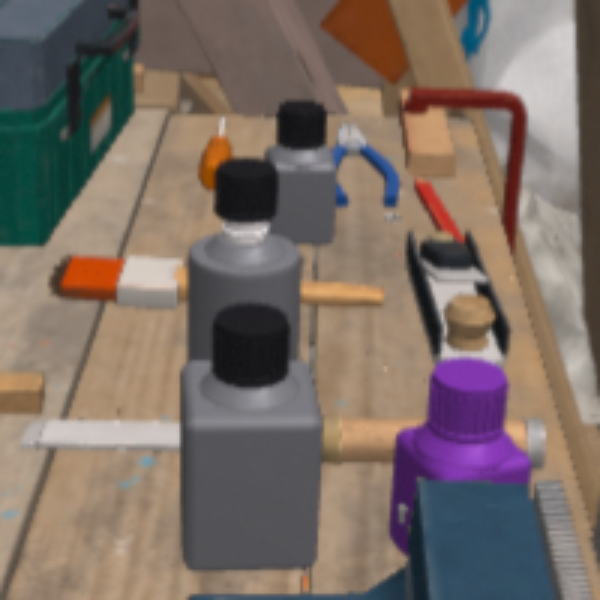

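The large cap (250,345) and the small one (300,125) are both home. The round cap (245,190) is still raised, and none of the bottles have moved.

```bash
python3 -c "from cell import *;print(sign_off())"
```

```text
the job is handed in; nothing more can be done
None
```

I pressed both square-bottle caps fully home, left the round bottle's cap raised with all three bottles upright where they stood, and handed the job in after about 8 s of robot time; no verdict was returned.

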